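Catch the lid of the weight case and lower it shut

ROBOT

A 6-joint arm with a two-finger parallel gripper is mounted at the origin on a cart in front of the work surface, level with it; the furniture and walls round the work are solid. World frame = base frame: x ahead of the robot, y to its left, z up, the work surface at z = 0. Lengths are in m, angles in rad, forces in N, time in s.
With the tool pointing down it reaches from about 0.25 to 0.775 m from the base axis. Payload 4 kg.
Tool frame: the origin (TCP) lies on the centre line of the jaws, within the pads' length; the fingertips stand 14 mm ahead of it and the grasp point (between the pads) lies 5 mm behind it (robot.tcp_to_tips is the distance from the TCP to the fingertips, in m); z points along the fingers, y is the line along which they close (so a half turn about z gives the same grasp; the last joint's range is limited). The gripper opens to 94 mm and grips with 3 to 60 N. Pads are 16 mm wide; open, the fingers measure 119 mm over their backs; the gripper's body (75 mm by 177 mm) begins 78 mm behind the grasp point.
Start: joints at [-1.319, 0.087, 1.371, -0, 1.684, -0.103], TCP at [0.191, -0.516, 0.22] pointing down, gripper open.
Joint ranges: [-3.1, 3.1], [-0.76, 2.03], [0.27, 2.55], [-1.08, 4.22], [0.17, 2.65], [-2.57, 2.57]. Speed limits (rad/s): [2.79, 2.79, 3.14, 3.14, 3.14, 3.14].

INTERFACE

Orientations are given as [roll, pitch, yaw] about the fixed x, y, z axes, in that order (R = Rz(yaw) Ry(pitch) Rx(roll)).
In Python, from bench import robot gives the robot as it stands.
- The arm moves only by the tool carry_out, never from a script. Its argument "increments" is a list of rows, each a list of 3 entries, a list of its own where there are three numbers: the closure in counts, from 0 (fully open) to 255 (shut), then the shift along the tool's x, y, z in mm, then the turn about the tool's z in degrees. In form: [[fingers, [dx, dy, dz], twist], ...]. A call has 1 to 8 rows; each row shifts and turns the commanded pose from where the row before left it, along the tool's axes as they then stand; what a row does not reach is not made up. A row lasts 1/10 s, in which the tool goes at most 50 mm and 8.59 degrees, less where a joint would pass 70% of its speed; a pose out of reach is approached as far as the arm can. A call with a gripper value outside its range is refused whole. The fingers move at their own pace and stop on an object; the grip force is fixed at half the most. Time passes only in rows, so rows that do not move let the fingers close. It gives the time, the measured TCP pose, the force, the opening and the grip force at its end, in the units of the state.
- robot.get_obs(): the state, without advancing time (a new reading comes with each control period).
- robot.snapshot(name): name is "side" or "top" or "wrist"; returns the picture (400x640x3 uint8, blue, green, red); there is no depth.
- robot.get_calibration(name): a dict with "vfov" (degrees; the focal length in pixels is half the picture's height over the tangent of half this angle, whatever the lens; pixels are square), "cx", "cy" (the principal point, pixels), "k1" (the pictures are not rectified: a ray, as slopes to the right and down, at radius r is drawn at 1 + k1 r^2 times it, then the intrinsics apply), "T" (4x4, takes a point from camera to world coordinates). Camera axes: x right, y down, z forward; pixel columns grow to the right and rows downward; lengths in m; the calibration is good to about 2 mm. A picture is of the moment at which its call begins: read the wrist's pose just before it. get_calibration takes no time and is no camera call; for the wrist camera it gives the pose at the moment of the call.
- robot.close_job(): hands the job in; it is judged then, once.
The state is a dict: "time": time; "joint_positions": joint angles; "qvel": joint speeds; "joint_torque": joint torques, N m; "tool_pos": TCP position; "ee_rot": TCP orientation; "wrist_force": force on the tool from outside, world axes, zero at the start; "wrist_torque": the same for the moment, N m; "width": finger opening in m; "finger_force": force on a finger pad.
Only numpy, scipy, OpenCV 4.12 (cv2) and the standard library are available. Lean on these libraries where they do the work, as an engineer would, in place of code of your own. Each camera call takes 0.05 s, during which the arm holds its last target. There are 200 camera calls.

TASK

The wooden case of check weights stands open, its lid held up by an orange prop. Put the fingers under the lid's front tongue, knock the prop over to the left (away from the middle of the tongue) and catch the falling lid from below on the fingers, then lower it gently until it is fully shut, without letting it slam, and move clear. Do not grip anything, do not touch the top of the lid or raise it off its prop first, and leave all other things alone.

Things in the scene. Friction and masses are not known exactly. Their poses are not given: they have to be found in the camera images.
- case: Fixed wooden case with grey foam and brass weights in it, 130 mm deep (x) by 190 mm wide (y), rim 65 mm high. Origin: centre of its underside, on the desk. Its x axis points from its open front (robot side) to its hinge at the back, its y axis to its left, z up. Turned at most 0.25 rad about z. Beside it stand, fixed: on the right the grey calibrator, 0.43 m high (its front at world x 0.49, its left side at world y 0.08: go round its front), on the left the low black readout.
- lid_hinge (a point): Middle of the lid's hinge line: 65 mm behind the case's origin (case x = +0.065), 65 mm up. The hinge line runs along the case's y.
- lid (a joint): Lid angle about the hinge line, rad: 0 shut (level on the rim), about 0.50 as propped at the start; larger is more open. The lid weighs about 0.3 kg and falls shut by itself in about 0.4 s when not supported; its hinge is only slightly damped. Panel 130 by 190 mm, 9 mm thick, with a blue plate on top of panel and tongue, which must not be touched (underside, edges and the tongue's rounded front bar may be). Its underside lies in the plane through the hinge line.
- tongue_edge (a point): Middle of the rounded front edge (bar of 5 mm radius, 110 mm long along the case's y) of the steel-coloured tongue, which projects from the front of the lid. It lies 185 mm from the hinge line and 5 mm above the plane of the lid's underside; shut, it is 55 mm in front of the case's front wall, 70 mm above the desk. The tongue is 110 mm wide (y from -55 to +55 mm of the case), 6 mm thick.
- prop (a joint): Angle of the orange prop, rad: 0 upright under the tongue (leaning 0.05 inward on its stop), grows as it swings to the left (towards +y of the case), 0.9 swung right out against its stop. Pivot on the front of the case at case x -0.090, y +0.046, z 0.025; rod of 4 mm radius, 121 mm from pivot to tip centre. It slips off the tongue's left end at about 0.17 and then falls over by itself. Pushing it takes about 1 N.
- prop_tip (a point): Centre of the prop's round tip (5 mm radius), at the start touching the underside of the tongue 40 mm left of its middle its centre about 5 mm behind and 12 mm below the centre line of the edge bar.
- vial: Loose glass vial with black cap, 24 mm across, 58 mm high, standing in front of the right end of the case; bystander. Origin at the underside.
- tape_roll: Loose blue tape roll, 90 mm across, 20 mm high; bystander.
- stamp: Loose wooden hand stamp, 25 x 54 x 70 mm; bystander.
- steel_cup: Loose steel cup, 68 mm across, 81 mm high; bystander.
- cotton_tin: Loose white tin, 63 mm across, 28 mm high; bystander.
- tweezers: Loose steel tweezers, 124 mm long, lying flat; bystander.
- pen_red: Loose red and white pen, 142 mm long, lying flat; bystander.

How it is judged:
By the outcome, as a careful person would: the job done as asked, in the order asked, and still so for the second after the job is handed in, with the robot touching nothing.
It also fails if it takes over 45 s, if anything falls off the work surface, if the arm or the gripper's body presses on something with over 40 N, if the wrist force passes 120 N, or if a joint passes its speed limit or range.

## Working session

There is one attempt and no reset: what is moved stays moved. The work goes in short steps, Python scripts to look and compute and a tool call to move; the robot and the scene stay as the last step left them, time stands still between calls to the robot, and variables do not carry over. Pictures are saved under pics/ and viewed, at most 13 in all, crops included, and the job is handed in when it is done.

Besides the shell and the picture viewer there is one more tool, called in YAML: its name, and indented under it one key for each argument. carry_out: Moves the arm, as the interface text tells. Its arguments: {"type":"object","properties":{"increments":{"type":"array","items":{"type":"array"}}},"required":["increments"]}

```bash
mkdir -p pics; cat > h.py <<'E'
import numpy as np, cv2
from bench import robot
def ray(cal,u,v):
    f=200/np.tan(np.radians(cal["vfov"])/2)
    K=np.array([[f,0,cal["cx"]],[0,f,cal["cy"]],[0,0,1.]])
    p=cv2.undistortPoints(np.array([[[u,v]]],float),K,np.array([cal["k1"],0,0,0.]))[0,0]
    T=np.array(cal["T"]); d=T[:3,:3]@[p[0],p[1],1]; return T[:3,3],d/np.linalg.norm(d)
def plane(cal,u,v,z):
    o,d=ray(cal,u,v); return o+d*(z-o[2])/d[2]
def tri(c1,p1,c2,p2):
    A=np.zeros((3,3));b=np.zeros(3);R=[ray(c1,*p1),ray(c2,*p2)]
    for o,d in R:
        M=np.eye(3)-np.outer(d,d);A+=M;b+=M@o
    x=np.linalg.solve(A,b); return x,[np.linalg.norm(np.cross(x-o,d)) for o,d in R]
E
python3 - <<'E'
from h import *
for n in("side","top"):
    im=robot.snapshot(n);cv2.imwrite(f"pics/{n}0.png",im)
    c=robot.get_calibration(n);print(n,c)
    print(robot.get_obs())
E
```

```text
side {'vfov': 46.370094258585425, 'cx': 324.9241910104476, 'cy': 196.28576022189557, 'k1': 0.02237162473044152, 'T': array([[-0.91086262, -0.24007579,  0.33569763, -0.01948469],
       [-0.41270318,  0.53441535, -0.73761529,  1.33142806],
       [-0.00231839, -0.81040968, -0.58585901,  1.12230801],
       [ 0.        ,  0.        ,  0.        ,  1.        ]])}
{'time': 0.05, 'joint_positions': array([-1.31910939e+00,  8.79378326e-02,  1.37222462e+00,  4.53106486e-06,
        1.68358577e+00, -1.03106465e-01]), 'qvel': array([ 0.00091119, -0.00141841, -0.00191597, -0.00075672,  0.00013959,
        0.00126789]), 'joint_torque': array([ 1.54395835e-03, -3.41538906e+01, -3.03597414e+01,  7.19791325e-02,
        3.05265666e-02, -9.90368108e-05]), 'tool_pos': array([ 0.19093499, -0.51525373,  0.21832856]), 'ee_rot': array([-3.13944900e+00, -2.26338674e-04,  3.54793668e-01]), 'wrist_force': array([ 0.40869356, -0.80431884, -0.39767746]), 'wrist_torque': array([-1.67523835e-03, -1.78109879e-05,  2.71922183e-02]), 'finger_force': 0.0, 'width': 0.09425727889019457}
top {'vfov': 51.5671036470561
[... 424 characters left out ...]
0]])}
{'time': 0.1, 'joint_positions': array([-1.31907471e+00,  8.79018503e-02,  1.37207474e+00, -1.28607499e-05,
        1.68362326e+00, -1.03104320e-01]), 'qvel': array([ 0.00158726, -0.00328905, -0.00524451, -0.00030975, -0.00217481,
       -0.00036679]), 'joint_torque': array([ 3.30230199e-03, -3.41252625e+01, -3.03301728e+01,  7.21946592e-02,
        3.03914328e-02, -8.91261379e-05]), 'tool_pos': array([ 0.19095773, -0.51528942,  0.21842427]), 'ee_rot': array([-3.13959480e+00, -1.93870033e-04,  3.54824310e-01]), 'wrist_force': array([ 0.19290644, -0.13129941,  0.29114182]), 'wrist_torque': array([-0.03673517,  0.00111806, -0.02087688]), 'finger_force': 0.0, 'width': 0.09377934842122544}
```

View pics/side0.png

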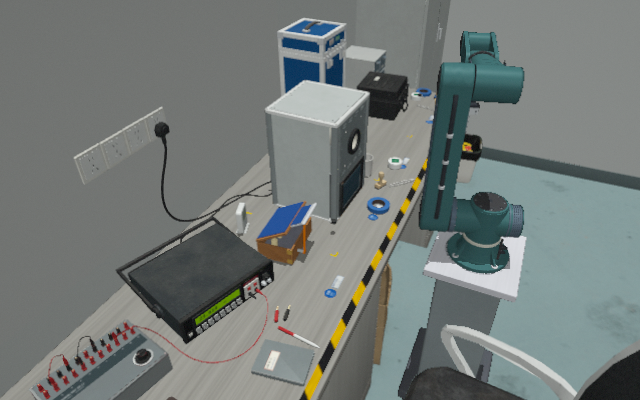

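View pics/top0.png

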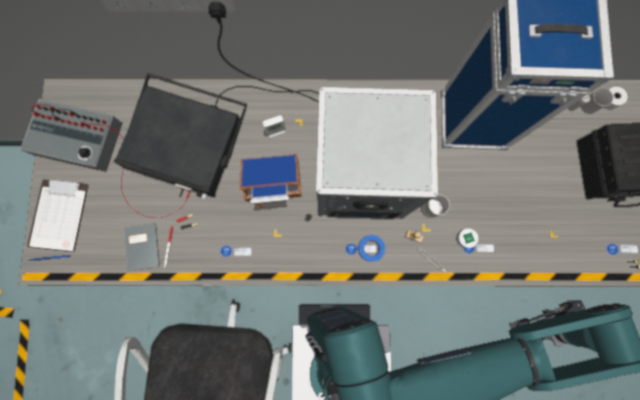

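The side picture shows the case at about (287,232) with the lid propped up. The top picture shows it at (270,178), with the tongue at about (270,200) and the vial at (308,217). The interface only twists about the tool's z, so I'll check how orientation behaves at the reach limit, in free space.

carry_out:
  increments:
    - [255,[0,50,0],0]
    - [255,[0,50,0],0]
    - [255,[0,50,0],0]
    - [255,[0,50,0],0]
    - [255,[0,50,0],0]
    - [255,[0,50,0],0]
    - [255,[0,50,0],0]

```text
time: 0.8
tool_pos: [0.2985, -0.8062, 0.1981]
ee_rot: [3.12, -0.001, 0.355]
wrist_force: [1.9, -5.2, 2.7]
width: 0.0414
finger_force: 0.0
```

```bash
python3 - <<'E'
from h import *
o=robot.get_obs();print(o['time'],o['tool_pos'],o['ee_rot'],o['joint_positions'],o['width'])
for n,b in(("side",(240,190,340,280)),("top",(220,140,330,240))):
    im=cv2.imread(f"pics/{n}0.png")[b[1]:b[3],b[0]:b[2]]
    im=cv2.resize(im,None,fx=6,fy=6,interpolation=cv2.INTER_CUBIC);cv2.imwrite(f"pics/{n}c.png",im[:600])
a=[cv2.resize(cv2.imread(f"pics/{n}c.png"),(400,400)) for n in("side","top")]
cv2.imwrite("pics/both.png",np.hstack(a))
E
```

```text
0.8 [ 0.29847739 -0.80621511  0.19810525] [ 3.11972924e+00 -5.62918802e-04  3.54640377e-01] [-1.28290013  0.89710054  0.27358005  0.00217328  1.94913402 -0.06591328] 0.04138777094231898
```

View pics/both.png

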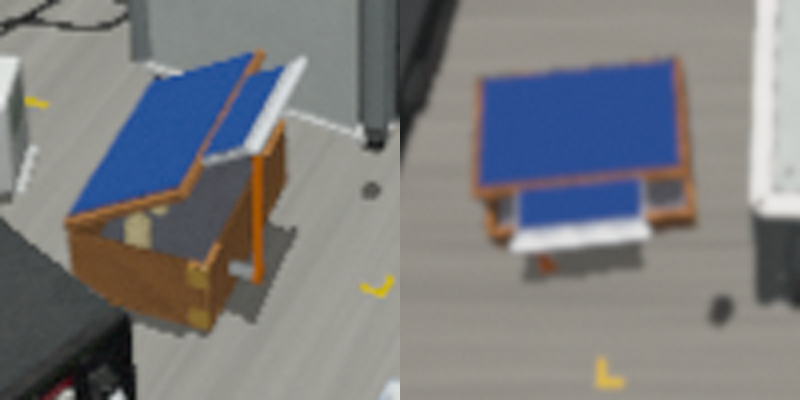

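The crops show the lid, the white tongue bar and the orange prop. In the left half the bar runs from (205,160) to (303,60) and the prop's foot is at (258,280). The case is turned only slightly, and the tool tilted a little at the reach limit, so I'll push further.

carry_out:
  increments:
    - [255,[0,50,0],0]
    - [255,[0,50,0],0]
    - [255,[0,50,0],0]
    - [255,[0,50,0],0]

```text
time: 1.2
tool_pos: [0.3203, -0.8649, 0.1617]
ee_rot: [2.983, -0.0, 0.355]
wrist_force: [-0.1, -0.7, 0.5]
width: 0.01
finger_force: 0.0
```

carry_out:
  increments:
    - [255,[0,0,-40],0]
    - [255,[0,0,-40],0]
    - [255,[0,0,-40],0]
    - [255,[0,0,-40],0]

```text
time: 1.6
tool_pos: [0.2996, -0.8091, 0.3056]
ee_rot: [2.951, -0.0, 0.355]
wrist_force: [-0.0, -0.1, 0.6]
width: 0.0002
finger_force: 0.0
```

```bash
python3 - <<'E'
from h import *
o=robot.get_obs();print(o['time'],o['tool_pos'],o['ee_rot'],o['joint_positions'],o['width'])
E
```

```text
1.6 [ 0.29963984 -0.8091129   0.30564344] [ 2.95068646e+00 -4.70432084e-05  3.54784814e-01] [-1.28705702  0.77314791  0.27505306  0.01429734  1.90292723 -0.06508809] 0.0002096765450531259
```

The tool does tilt when pushed at the reach limit, and the tilt persists. That gives me a way to lay the fingers forward. I'll bring the arm round to the case side at height first.

carry_out:
  increments:
    - [255,[19,-35,-24],0]
    - [255,[19,-35,-24],0]
    - [255,[19,-35,-24],0]
    - [255,[19,-35,-24],0]
    - [255,[19,-35,-24],0]
    - [255,[19,-35,-24],0]
    - [255,[19,-35,-24],0]
    - [255,[19,-35,-24],0]

```text
time: 2.4
tool_pos: [0.334, -0.4627, 0.4405]
ee_rot: [2.951, 0.0, 0.355]
wrist_force: [-0.1, -0.1, -0.3]
width: 0.0005
finger_force: 0.0
```

```bash
cat >> h.py <<'E'
from scipy.spatial.transform import Rotation as Ro
def st():
    o=robot.get_obs();R=Ro.from_euler('xyz',o['ee_rot']).as_matrix()
    print("t",round(o['time'],2),"p",o['tool_pos'].round(4),"rpy",o['ee_rot'].round(3),"q",o['joint_positions'].round(3),"F",o['wrist_force'].round(1));print("R",R.round(3).tolist());return o,R
def to(*targets):
    o,R=st();p=np.array(o['tool_pos'])
    for t in targets:
        d=R.T@(np.array(t)-p)*1000;print("to",t,"tool mm",d.round(1),"rows",np.linalg.norm(d)/50);p=np.array(t)
E
python3 - <<'E'
from h import *
to((.38,-.1,.55),(.42,.13,.55))
# masks
S=cv2.imread("pics/side0.png");T=cv2.imread("pics/top0.png")
cs,ct=robot.get_calibration("side"),robot.get_calibration("top")
# pixel picks from the zoomed crops: side scale 6*(400/600,400/540); top 6*(400/660,400/600)
side=lambda a,b:(240+a/4.,190+b/(400/90.))
top=lambda a,b:(220+a/(400/110.)-.0,140+b/4.)
for n,s,t in[("barL",(205,160),(512,243)),("barR",(303,60),(650,230)),("lidbackL",(70,220),(478,78)),("lidfrontL",(185,195),(474,190)),("vial",(371,190),(720,310))]:
    print(n,*tri(cs,side(*s),ct,top(*t)))
print("wall",plane(ct,300,80,0),"prop foot",plane(cs,*side(258,280),.025))
E
```

```text
t 2.4 p [ 0.334  -0.4627  0.4405] rpy [2.951 0.    0.355] q [-1.023  0.057  0.975 -0.039  1.922  0.176] F [-0.1 -0.1 -0.3]
R [[0.938, 0.341, 0.066], [0.347, -0.921, -0.178], [-0.0, 0.19, -0.982]]
to (0.38, -0.1, 0.55) tool mm [ 169.1 -297.5 -169. ] rows 7.633930090627473
to (0.42, 0.13, 0.55) tool mm [ 117.4 -198.1  -38.3] rows 4.669047011971501
barL [ 0.67791558 -0.05599791 -0.16788347] [np.float64(0.08575825898979181), np.float64(0.08575825898979207)]
barR [ 0.66384539 -0.21287516 -0.14726806] [np.float64(0.0597497156304262), np.float64(0.05974971563042608)]
lidbackL [ 0.86956369 -0.03949887 -0.30484341] [np.float64(0.06941310781560411), np.float64(0.06941310781560428)]
lidfrontL [ 0.71780556 -0.02980308 -0.20674799] [np.float64(0.061927016565443194), np.float64(0.06192701656544331)]
vial [ 0.62779591 -0.34261848 -0.40527316] [np.float64(0.06566583352748939), np.float64(0.06566583352748946)]
wall [ 1.01690588e+00  1.42950148e-01 -2.22044605e-16] prop foot [0.53606927 0.28136483 0.025     ]
```

carry_out:
  increments:
    - [255,[21,-37,-21],0]
    - [255,[21,-37,-21],0]
    - [255,[21,-37,-21],0]
    - [255,[21,-37,-21],0]
    - [255,[21,-37,-21],0]
    - [255,[21,-37,-21],0]
    - [255,[21,-37,-21],0]
    - [255,[22,-38,-21],0]

```text
time: 3.2
tool_pos: [0.3798, -0.1009, 0.5491]
ee_rot: [2.95, 0.0, 0.354]
wrist_force: [0.6, -0.6, 0.3]
width: 0.0005
finger_force: 0.0
```

```bash
python3 - <<'E'
from h import *
to((.42,.13,.58))
cs,ct=robot.get_calibration("side"),robot.get_calibration("top")
side=lambda a,b:(240+a/4.,190+b/(400/90.))
top=lambda a,b:(220+(a-400)/(400/110.),140+b/4.)
for n,s,t in[("barL",(205,160),(512,243)),("barR",(303,60),(650,230)),("lidbackL",(70,220),(478,78)),("lidfrontL",(185,195),(474,190)),("vial",(371,190),(720,310)),("propfoot",(258,280),(548,266))]:
    x,e=tri(cs,side(*s),ct,top(*t));print(n,x.round(4),round(e[0],4))
# fit arm
D=[((.19096,-.51529,.21842),(-1.31907,.0879,1.37207,1.68362)),((.29848,-.80621,.1981),(-1.2829,.8971,.27358,1.94913)),((.29964,-.80911,.30564),(-1.28706,.77315,.27505,1.90293)),((.334,-.4627,.4405),(-1.023,.057,.975,1.922))]
o=robot.get_obs();q=o['joint_positions'];D.append((o['tool_pos'],(q[0],q[1],q[2],q[4])))
from scipy.optimize import least_squares
def f(x):
    out=[]
    for p,(a,b,c,d) in D[:4]:
        r=p[0]*np.cos(a)+p[1]*np.sin(a);s=b+c+d
        out+=[x[0]+x[2]*np.sin(b)+x[3]*np.sin(b+c)+x[5]*np.cos(b+c)+x[4]*np.sin(s)-r,x[1]+x[2]*np.cos(b)+x[3]*np.cos(b+c)-x[5]*np.sin(b+c)+x[4]*np.cos(s)-p[2]]
    return out
r=least_squares(f,[0,.15,.4,.4,.3,0]);print(r.x.round(3),np.abs(r.fun).max())
E
```

```text
t 3.2 p [ 0.3798 -0.1009  0.5491] rpy [2.95  0.    0.354] q [-0.271 -0.153  0.936 -0.198  2.236  0.814] F [ 0.6 -0.6  0.3]
R [[0.938, 0.34, 0.066], [0.347, -0.921, -0.179], [-0.0, 0.191, -0.982]]
to (0.42, 0.13, 0.58) tool mm [ 117.7 -193.   -69. ] rows 4.727279498718152
barL [0.5578 0.2916 0.1403] 0.0168
barR [0.5479 0.1654 0.1549] 0.0016
lidbackL [0.6916 0.3317 0.072 ] 0.0032
lidfrontL [0.5836 0.3213 0.1267] 0.0035
vial [ 0.5073  0.11   -0.0062] 0.0023
propfoot [0.5429 0.2719 0.0149] 0.0016
[-0.001  0.153  0.449  0.501  0.338  0.1  ] 0.0001322896499177939
```

The arm fit is good to 0.1 mm. The bar's middle is near (0.55, 0.225, 0.155) with the case yaw about 0.1. The plan is to tilt to about 0.8 rad from vertical, heading towards the case, by pushing at the reach limit high up.

carry_out:
  increments:
    - [255,[20,-37,-12],0]
    - [255,[20,-37,-12],0]
    - [255,[20,-37,-12],0]
    - [255,[20,-37,-12],0]
    - [255,[20,-37,-12],0]
    - [255,[20,-37,-12],0]
    - [255,[20,-37,-12],0]
    - [255,[40,0,0],0]

```text
time: 4.0
tool_pos: [0.4522, 0.2171, 0.5841]
ee_rot: [2.951, -0.004, 0.363]
wrist_force: [-0.1, 0.3, -0.2]
width: 0.0002
finger_force: 0.0
```

carry_out:
  increments:
    - [255,[50,0,0],0]
    - [255,[50,0,0],0]
    - [255,[50,0,0],0]
    - [255,[50,0,0],0]
    - [255,[50,0,0],0]

```text
time: 4.5
tool_pos: [0.6196, 0.2613, 0.4911]
ee_rot: [2.944, -0.075, 0.37]
wrist_force: [-0.4, 0.1, -0.7]
width: 0.0009
finger_force: 0.0
```

```bash
python3 - <<'E'
from h import *
st()
E
```

```text
t 4.5 p [0.6196 0.2613 0.4911] rpy [ 2.944 -0.075  0.37 ] q [ 0.415  0.52   0.276 -0.262  2.263  1.447] F [-0.4  0.1 -0.7]
R [[0.93, 0.341, 0.14], [0.361, -0.919, -0.156], [0.075, 0.196, -0.978]]
```

carry_out:
  increments:
    - [255,[38,5,-32],0]
    - [255,[38,5,-32],0]
    - [255,[38,5,-32],0]
    - [255,[38,5,-32],0]

```text
time: 4.9
tool_pos: [0.6396, 0.261, 0.5213]
ee_rot: [2.933, -0.202, 0.395]
wrist_force: [0.2, -0.1, -0.9]
width: 0.0006
finger_force: 0.0
```

```bash
python3 - <<'E'
from h import *
st()
E
```

```text
t 4.9 p [0.6396 0.261  0.5213] rpy [ 2.933 -0.202  0.395] q [ 0.408  0.484  0.274 -0.256  2.169  1.437] F [ 0.2 -0.1 -0.9]
R [[0.904, 0.338, 0.261], [0.377, -0.919, -0.116], [0.201, 0.203, -0.958]]
```

carry_out:
  increments:
    - [255,[41,6,-27],0]
    - [255,[41,6,-27],0]
    - [255,[42,6,-26],0]
    - [255,[42,6,-25],0]
    - [255,[43,6,-24],0]
    - [255,[43,6,-23],0]
    - [255,[44,6,-22],0]
    - [255,[44,6,-21],0]

```text
time: 5.7
tool_pos: [0.6985, 0.2672, 0.5712]
ee_rot: [2.892, -0.448, 0.456]
wrist_force: [-0.1, -0.6, -0.9]
width: 0.0008
finger_force: 0.0
```

```bash
python3 - <<'E'
from h import *
st()
E
```

```text
t 5.7 p [0.6985 0.2672 0.5712] rpy [ 2.892 -0.448  0.456] q [ 0.388  0.449  0.275 -0.236  1.946  1.419] F [-0.1 -0.6 -0.9]
R [[0.809, 0.331, 0.486], [0.397, -0.917, -0.037], [0.433, 0.223, -0.873]]
```

carry_out:
  increments:
    - [255,[45,6,-20],0]
    - [255,[45,6,-20],0]
    - [255,[46,6,-18],0]
    - [255,[46,6,-18],0]
    - [255,[46,6,-17],0]
    - [255,[47,6,-16],0]
    - [255,[47,6,-15],0]
    - [255,[47,6,-14],0]

```text
time: 6.5
tool_pos: [0.7382, 0.2811, 0.6507]
ee_rot: [2.813, -0.71, 0.549]
wrist_force: [-0.5, 0.7, 0.6]
width: 0.001
finger_force: 0.0
```

```bash
python3 - <<'E'
from h import *
o,R=st()
# twist (about tool z) that makes tool y horizontal
a=np.arange(-1,1,.001);print("twist deg",np.degrees(a[np.argmin(abs(R[2,1]*np.cos(a)-R[2,0]*np.sin(a)))]))
# wrist centre & planar j5 feasibility: numeric IK with fitted arm
from scipy.optimize import least_squares
def fk(q,sg):
    j1,j2,j3,j4,j5,j6=q
    Y=lambda a:Ro.from_euler('y',a).as_matrix();Z=lambda a:Ro.from_euler('z',a).as_matrix()
    A=Z(j1);B=A@Y(j2);C=B@Y(j3)
    w=A@[0,.0567,.153]+B@[0,0,.449]+C@[.1,0,.501]
    E=C@Z(sg*j4)@Y(j5)
    return w+E@[0,0,.338],E[:,2]
q=o['joint_positions']
for sg in(1,-1):
    p,z=fk(q,sg);print(sg,p-o['tool_pos'],z-R[:,2])
sg=min((1,-1),key=lambda s:np.linalg.norm(fk(q,s)[1]-R[:,2]))
for P in[(.50,.22,.20),(.555,.226,.145),(.53,.223,.06),(.45,.22,.06),(.40,.2,.3)]:
    r=least_squares(lambda v:np.r_[fk(np.r_[v,0],sg)[0]-P,fk(np.r_[v,0],sg)[1]-R[:,2]],[.3,-.2,2.1,-.3,.5],bounds=([-3.1,-.76,.27,-1.08,.17],[3.1,2.03,2.55,4.22,2.65]))
    print(P,r.x.round(3),np.abs(r.fun).max().round(4))
E
```

```text
t 6.5 p [0.7382 0.2811 0.6507] rpy [ 2.813 -0.71   0.549] q [ 0.385  0.402  0.275 -0.222  1.717  1.411] F [-0.5  0.7  0.6]
R [[0.647, 0.314, 0.695], [0.396, -0.917, 0.046], [0.652, 0.245, -0.718]]
twist deg 20.56918484519663
1 [0.00110118 0.00023333 0.00079386] [0.00000000e+00 8.32667268e-17 2.22044605e-16]
-1 [-0.05418861  0.13668467  0.00079386] [-1.63579258e-01  4.03702192e-01  2.22044605e-16]
(0.5, 0.22, 0.2) [ 0.486 -0.375  2.002 -0.394  0.83 ] 0.0
(0.555, 0.226, 0.145) [ 0.433 -0.199  1.987 -0.417  0.661] 0.0
(0.53, 0.223, 0.06) [ 0.454 -0.136  2.125 -0.589  0.493] 0.0
(0.45, 0.22, 0.06) [ 0.567 -0.311  2.26  -0.647  0.587] 0.0
(0.4, 0.2, 0.3) [ 0.609 -0.642  1.957 -0.402  1.165] 0.0
```

carry_out:
  increments:
    - [255,[0,0,-30],8]
    - [255,[0,0,-30],8]
    - [255,[0,0,-30],4.5]

```text
time: 6.8
tool_pos: [0.6672, 0.2723, 0.7022]
ee_rot: [-3.136, -0.782, 0.063]
wrist_force: [0.4, 0.8, 0.8]
width: 0.0007
finger_force: 0.0
```

```bash
python3 - <<'E'
from h import *
to((.46,.21,.28))
E
```

```text
t 6.8 p [0.6672 0.2723 0.7022] rpy [-3.136 -0.782  0.063] q [ 0.422  0.311  0.275 -0.251  1.798  1.773] F [0.4 0.8 0.8]
R [[0.708, 0.067, 0.703], [0.045, -0.998, 0.05], [0.705, -0.004, -0.709]]
to (0.46, 0.21, 0.28) tool mm [-447.    50.   150.7] rows 9.487808315141477
```

Orientation is now right: tool y is horizontal, and the fingers point forward and 45° down. Moving to a viewing standoff in front of the case.

carry_out:
  increments:
    - [255,[-45,5,15],0]
    - [255,[-45,5,15],0]
    - [255,[-45,5,15],0]
    - [255,[-45,5,15],0]
    - [255,[-45,5,15],0]
    - [255,[-45,5,15],0]
    - [255,[-45,5,15],0]
    - [255,[-45,5,15],0]

```text
time: 7.6
tool_pos: [0.509, 0.2237, 0.3822]
ee_rot: [-3.14, -0.783, 0.069]
wrist_force: [-0.2, 0.3, 0.5]
width: 0.0002
finger_force: 0.0
```

carry_out:
  increments:
    - [255,[-45,5,15],0]
    - [255,[-42,5,15],0]
    - [255,[0,0,0],0]
    - [255,[0,0,0],0]

```text
time: 8.0
tool_pos: [0.4706, 0.2114, 0.3018]
ee_rot: [-3.141, -0.783, 0.07]
wrist_force: [1.1, 1.1, 1.5]
width: 0.0001
finger_force: 0.0
```

```bash
python3 - <<'E'
from h import *
import pickle
st()
c=robot.get_calibration("wrist");im=robot.snapshot("wrist");cv2.imwrite("pics/w1.png",im);pickle.dump(c,open("w1.pkl","wb"));print(c)
E
```

```text
t 8.0 p [0.4706 0.2114 0.3018] rpy [-3.141 -0.783  0.07 ] q [ 0.507 -0.489  1.878 -0.351  1.047  2.072] F [1.1 1.1 1.5]
R [[0.707, 0.07, 0.704], [0.049, -0.998, 0.05], [0.705, -0.001, -0.709]]
{'vfov': 67.2506542022471, 'cx': 315.7252915005323, 'cy': 199.20657147856144, 'k1': -0.009358034574929806, 'T': array([[ 7.06179787e-02, -8.70680574e-01,  4.86752955e-01,
         4.09639525e-01],
       [-9.97503107e-01, -6.20345397e-02,  3.37530248e-02,
         2.06987271e-01],
       [ 8.07392494e-04, -4.87921155e-01, -8.72887332e-01,
         4.73103882e-01],
       [ 0.00000000e+00,  0.00000000e+00,  0.00000000e+00,
         1.00000000e+00]])}
```

View pics/w1.png

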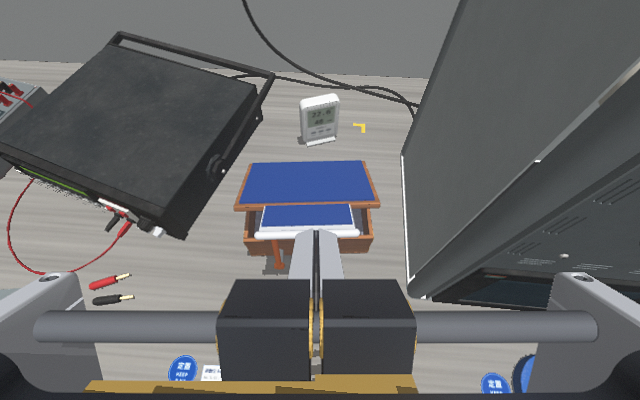

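The wrist view shows the bar from (258,237) to (359,234) and the prop foot at (280,268). I'll take a second view from lower down.

carry_out:
  increments:
    - [255,[-23,0,24],0]
    - [255,[-23,0,24],0]
    - [255,[-23,0,24],0]
    - [255,[0,0,0],0]
    - [255,[0,0,0],0]

```text
time: 8.55
tool_pos: [0.4748, 0.2127, 0.207]
ee_rot: [-3.137, -0.788, 0.067]
wrist_force: [0.5, -0.6, 1.7]
width: 0.0004
finger_force: 0.0
```

```bash
python3 - <<'E'
from h import *
import pickle
st()
c=robot.get_calibration("wrist");im=robot.snapshot("wrist");cv2.imwrite("pics/w2.png",im);pickle.dump(c,open("w2.pkl","wb"))
a=cv2.resize(cv2.imread("pics/w1.png")[190:290,225:385],None,fx=3.75,fy=3,interpolation=cv2.INTER_CUBIC)
b=cv2.resize(im[100:300,200:440],(600,300*500//500),interpolation=cv2.INTER_CUBIC)
cv2.imwrite("pics/w12.png",np.vstack([a,b]))
E
```

```text
t 8.55 p [0.4748 0.2127 0.207 ] rpy [-3.137 -0.788  0.067] q [ 0.504 -0.451  2.045 -0.406  0.85   2.166] F [ 0.5 -0.6  1.7]
R [[0.704, 0.069, 0.707], [0.047, -0.998, 0.051], [0.709, -0.003, -0.705]]
```

View pics/w12.png

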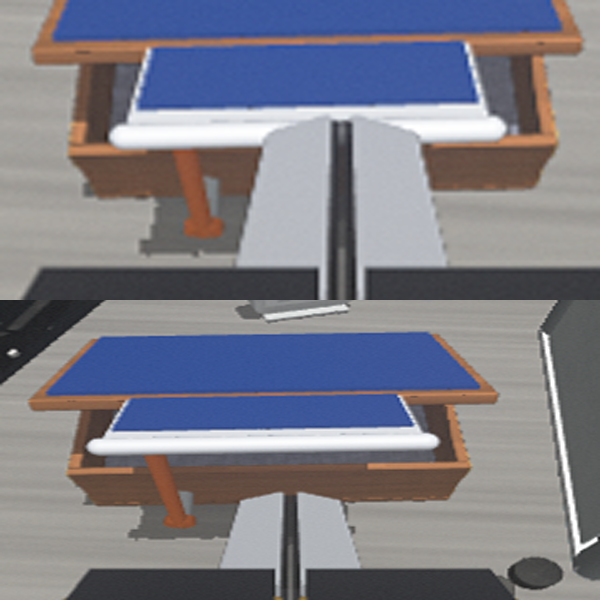

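Top half (first view): bar ends at about (109,136) and (507,127) in the crop. Lower half (second view): ends at (87,447) and (439,441), with the prop at about (160,465).

```bash
python3 - <<'E'
from h import *
import pickle
c1,c2=[pickle.load(open(f"w{i}.pkl","rb")) for i in(1,2)]
a=lambda x,y:(225+x/3.75,190+y/3.); b=lambda x,y:(200+x/2.5,100+(y-300)/1.5)
P={}
for n,s,t in[("L",(109,136),(87,447)),("R",(507,127),(439,441)),("foot",(203,230),(180,520)),("ptop",(186,152),(157,458))]:
    P[n],e=tri(c1,a(*s),c2,b(*t));print(n,P[n].round(4),round(e[0],4), plane(c1,*a(*s),.158).round(4), plane(c2,*b(*t),.158).round(4))
m=(P["L"]+P["R"])/2;d=P["L"]-P["R"];print("mid",m,"len",np.linalg.norm(d),"yaw",np.arctan2(-d[0],d[1]))
E
```

```text
L [0.5348 0.2857 0.1559] 0.0001 [0.534  0.2851 0.158 ] [0.5336 0.285  0.158 ]
R [0.5475 0.1657 0.1548] 0.0002 [0.5461 0.166  0.158 ] [0.5457 0.1665 0.158 ]
foot [0.531  0.2671 0.052 ] 0.0005 [0.5003 0.2523 0.158 ] [0.4928 0.2475 0.158 ]
ptop [0.5325 0.2624 0.1497] 0.0002 [0.5293 0.2612 0.158 ] [0.5282 0.2603 0.158 ]
mid [0.54115826 0.22568733 0.1553374 ] len 0.1206484344704148 yaw 0.10602858677174923
```

```bash
python3 - <<'E'
from h import *
to((.4945,.2225,.1775),(.537,.2253,.135))
E
```

```text
t 8.6 p [0.4749 0.2128 0.2077] rpy [-3.136 -0.789  0.066] q [ 0.504 -0.452  2.044 -0.406  0.85   2.166] F [-0.5 -1.2  0.3]
R [[0.703, 0.069, 0.708], [0.046, -0.998, 0.052], [0.71, -0.004, -0.704]]
to (0.4945, 0.2225, 0.1775) tool mm [-7.3 -8.2 35.7] rows 0.7462484505613459
to (0.537, 0.2253, 0.135) tool mm [-0.2  0.3 60.2] rows 1.20338522510458
```

carry_out:
  increments:
    - [255,[-4,-4,18],0]
    - [255,[-3,-4,18],0]
    - [255,[0,0,15],0]
    - [255,[0,0,15],0]
    - [255,[0,0,10],0]
    - [255,[0,0,0],0]
    - [255,[0,0,0],0]

```text
time: 9.3
tool_pos: [0.5208, 0.2231, 0.1444]
ee_rot: [-3.14, -0.784, 0.068]
wrist_force: [-0.5, -0.9, 0.4]
width: 0.0003
finger_force: 0.0
```

```bash
python3 - <<'E'
from h import *
to((.537,.2253,.135))
im=robot.snapshot("wrist");cv2.imwrite("pics/w3.png",cv2.resize(im[100:300,200:440],None,fx=2.5,fy=2.5))
s=robot.snapshot("side");cv2.imwrite("pics/s3.png",cv2.resize(s[190:280,240:340],None,fx=6,fy=6))
cv2.imwrite("pics/ws3.png",np.vstack([cv2.resize(cv2.imread("pics/w3.png"),(480,300)),cv2.resize(cv2.imread("pics/s3.png"),(480,300))]))
E
```

```text
t 9.3 p [0.5208 0.2231 0.1444] rpy [-3.14  -0.784  0.068] q [ 0.467 -0.275  2.054 -0.454  0.67   2.226] F [-0.5 -0.9  0.4]
R [[0.707, 0.069, 0.704], [0.048, -0.998, 0.05], [0.706, -0.001, -0.708]]
to (0.537, 0.2253, 0.135) tool mm [ 4.9 -1.  18.2] rows 0.3767876222897168
```

View pics/ws3.png

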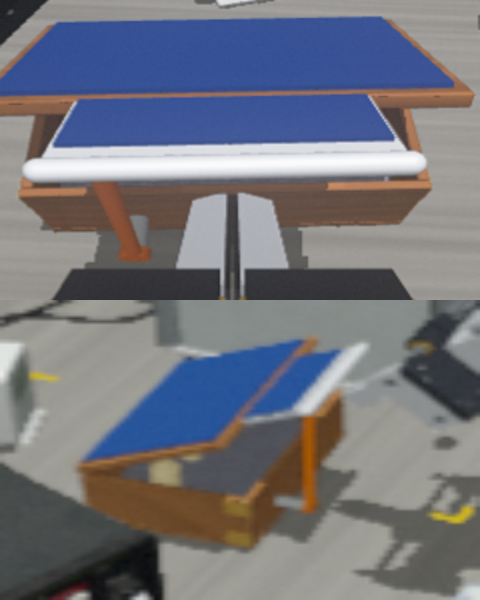

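Everything is clear: the tips are just short of the bar at (235,195) and the prop is untouched. Inserting the rest.

carry_out:
  increments:
    - [255,[2,0,7],0]
    - [255,[2,0,7],0]
    - [255,[1,0,5],0]
    - [255,[0,0,0],0]
    - [255,[0,0,0],0]

```text
time: 9.9
tool_pos: [0.5367, 0.2237, 0.1318]
ee_rot: [-3.142, -0.78, 0.069]
wrist_force: [0.8, -0.1, -0.4]
width: 0.0005
finger_force: 0.0
```

```bash
python3 - <<'E'
from h import *
to((.537,.2253,.135))
im=robot.snapshot("wrist");cv2.imwrite("pics/w4.png",cv2.resize(im[100:300,200:440],None,fx=2.5,fy=2.5))
E
```

```text
t 9.9 p [0.5367 0.2237 0.1318] rpy [-3.142 -0.78   0.069] q [ 0.448 -0.224  2.04  -0.456  0.632  2.224] F [ 0.8 -0.1 -0.4]
R [[0.709, 0.069, 0.702], [0.049, -0.998, 0.049], [0.703, -0.0, -0.711]]
to (0.537, 0.2253, 0.135) tool mm [ 2.6 -1.6 -2. ] rows 0.0726269491520217
```

View pics/w4.png

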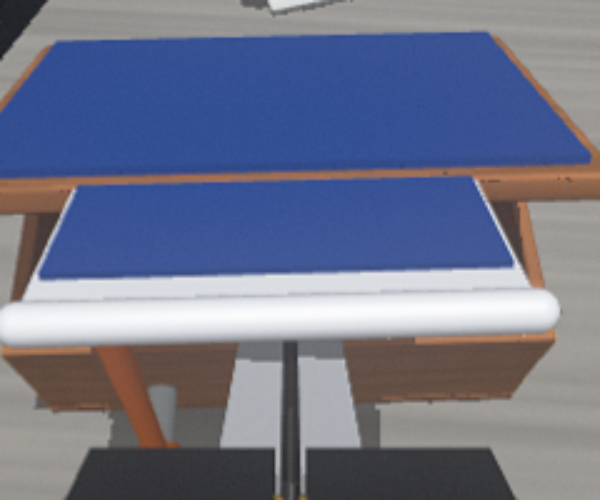

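The tips are now under the bar, which covers them at (290,335). The finger-to-prop gap is clear. I'll close the clearance slightly, then sweep left against the prop.

carry_out:
  increments:
    - [255,[2.5,-4,0],0]
    - [255,[0,-6,0],0]
    - [255,[0,-6,0],0]
    - [255,[0,-6,0],0]
    - [255,[-0.5,-6,-0.5],0]
    - [255,[-0.5,-4,-0.5],0]

```text
time: 10.55
tool_pos: [0.5347, 0.2564, 0.1341]
ee_rot: [3.142, -0.781, 0.07]
wrist_force: [1.0, -1.2, -0.2]
width: 0.0009
finger_force: 0.4
```

```bash
python3 - <<'E'
from h import *
st()
E
```

```text
t 10.55 p [0.5347 0.2564 0.1341] rpy [ 3.142 -0.781  0.07 ] q [ 0.529 -0.181  2.001 -0.53   0.665  2.341] F [ 1.  -1.2 -0.2]
R [[0.708, 0.07, 0.702], [0.05, -0.998, 0.049], [0.704, 0.0, -0.71]]
```

carry_out:
  increments:
    - [255,[0,-5,0],0]
    - [255,[0,-5,0],0]
    - [255,[0,-3,0],0]
    - [255,[0,0,0],0]
    - [255,[0,0,0],0]
    - [255,[0,0,0],0]

```text
time: 11.15
tool_pos: [0.5337, 0.2689, 0.1338]
ee_rot: [-3.141, -0.781, 0.069]
wrist_force: [-0.8, 1.2, -0.9]
width: 0.0008
finger_force: 0.6
```

```bash
python3 - <<'E'
from h import *
st()
im=robot.snapshot("wrist");s=robot.snapshot("side")
cv2.imwrite("pics/ws5.png",np.vstack([cv2.resize(im[100:300,200:440],(480,300)),cv2.resize(s[190:280,240:340],(480,300),interpolation=cv2.INTER_CUBIC)]))
E
```

```text
t 11.15 p [0.5337 0.2689 0.1338] rpy [-3.141 -0.781  0.069] q [ 0.558 -0.163  1.987 -0.555  0.676  2.382] F [-0.8  1.2 -0.9]
R [[0.709, 0.069, 0.702], [0.049, -0.998, 0.049], [0.704, -0.001, -0.711]]
```

View pics/ws5.png

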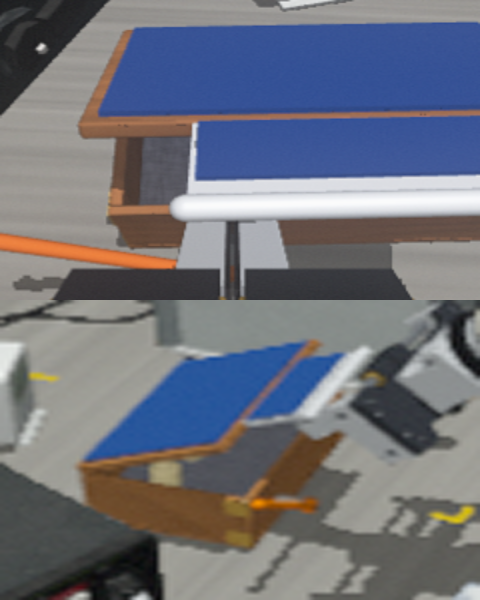

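The prop is swung out to the left and the lid rests on the fingers, with the bar at (180..480,207). Now lowering along the arc, easing back towards the middle as I go.

carry_out:
  increments:
    - [255,[-2,3,0.7],0]
    - [255,[-3,4,1],0]
    - [255,[-4,4,1.3],0]
    - [255,[-4,4,1.4],0]
    - [255,[-4,4,1.5],0]
    - [255,[-4,4,1.6],0]
    - [255,[-4,4,1.7],0]
    - [255,[-4,4,1.8],0]

```text
time: 12.05
tool_pos: [0.5231, 0.2366, 0.1054]
ee_rot: [-3.141, -0.781, 0.069]
wrist_force: [-1.3, 1.0, -0.4]
width: 0.0003
finger_force: 0.6
```

```bash
python3 - <<'E'
from h import *
st()
E
```

```text
t 12.05 p [0.5231 0.2366 0.1054] rpy [-3.141 -0.781  0.069] q [ 0.497 -0.198  2.079 -0.545  0.598  2.349] F [-1.3  1.  -0.4]
R [[0.709, 0.069, 0.702], [0.049, -0.998, 0.049], [0.704, -0.0, -0.71]]
```

carry_out:
  increments:
    - [255,[-4,0,2],0]
    - [255,[-4,0,2.1],0]
    - [255,[-4,0,2.2],0]
    - [255,[-4,0,2.3],0]
    - [255,[-4,0,2.5],0]
    - [255,[-4,0,2.6],0]
    - [255,[-3.5,0,2.6],0]
    - [255,[-3,0,2.4],0]

```text
time: 12.85
tool_pos: [0.5146, 0.2366, 0.0706]
ee_rot: [-3.141, -0.781, 0.069]
wrist_force: [-1.0, 0.1, -1.3]
width: 0.0003
finger_force: 0.6
```

```bash
python3 - <<'E'
from h import *
st()
im=robot.snapshot("wrist");s=robot.snapshot("side")
cv2.imwrite("pics/ws6.png",np.vstack([cv2.resize(im[100:300,200:440],(480,300)),cv2.resize(s[190:280,240:340],(480,300),interpolation=cv2.INTER_CUBIC)]))
E
```

```text
t 12.85 p [0.5146 0.2366 0.0706] rpy [-3.141 -0.781  0.069] q [ 0.509 -0.161  2.128 -0.631  0.531  2.455] F [-1.   0.1 -1.3]
R [[0.709, 0.07, 0.702], [0.049, -0.998, 0.049], [0.704, -0.0, -0.71]]
```

View pics/ws6.png

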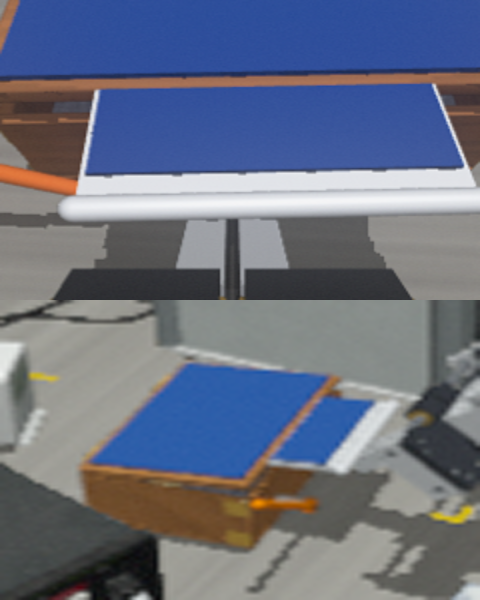

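carry_out:
  increments:
    - [255,[-2.2,3,1.9],0]
    - [255,[-2.2,3,1.9],0]
    - [255,[-2,3,1.7],0]
    - [255,[-2,3,1.7],0]
    - [255,[-1.8,3,1.6],0]
    - [255,[-1.5,3,1.4],0]
    - [255,[-1.2,2,1.1],0]
    - [255,[-1,1,0.9],0]

```text
time: 13.75
tool_pos: [0.5149, 0.215, 0.0524]
ee_rot: [-3.141, -0.781, 0.069]
wrist_force: [-2.0, 1.5, -1.3]
width: 0.0003
finger_force: 0.9
```

```bash
python3 - <<'E'
from h import *
st()
E
```

```text
t 13.75 p [0.5149 0.215  0.0524] rpy [-3.141 -0.781  0.069] q [ 0.453 -0.16   2.172 -0.627  0.466  2.425] F [-2.   1.5 -1.3]
R [[0.709, 0.069, 0.702], [0.049, -0.998, 0.049], [0.704, -0.0, -0.71]]
```

carry_out:
  increments:
    - [255,[-0.8,0,0.6],0]
    - [255,[-0.8,0,0.6],0]
    - [255,[-0.8,0,0.6],0]
    - [255,[-0.8,0,0.6],0]
    - [255,[-0.8,0,0.6],0]
    - [255,[-0.8,0,0.6],0]
    - [255,[-0.8,0,0.6],0]
    - [255,[-0.8,0,0.6],0]

```text
time: 14.55
tool_pos: [0.5137, 0.2153, 0.0446]
ee_rot: [-3.141, -0.781, 0.069]
wrist_force: [-0.2, -0.4, 0.0]
width: 0.0005
finger_force: 0.0
```

carry_out:
  increments:
    - [255,[-1,0,0.5],0]
    - [255,[-1,0,0.5],0]
    - [255,[-1,0,0.5],0]
    - [255,[-1,0,0.5],0]
    - [255,[-1,0,0.5],0]
    - [255,[-1,0,0],0]

```text
time: 15.15
tool_pos: [0.5112, 0.2151, 0.0385]
ee_rot: [-3.141, -0.781, 0.069]
wrist_force: [-0.2, -0.2, 0.1]
width: 0.0006
finger_force: 0.0
```

```bash
python3 - <<'E'
from h import *
st()
im=robot.snapshot("wrist");s=robot.snapshot("side")
cv2.imwrite("pics/ws7.png",np.vstack([cv2.resize(im[100:300,200:440],(480,300)),cv2.resize(s[190:280,240:340],(480,300),interpolation=cv2.INTER_CUBIC)]))
E
```

```text
t 15.15 p [0.5112 0.2151 0.0385] rpy [-3.141 -0.781  0.069] q [ 0.458 -0.141  2.19  -0.678  0.439  2.484] F [-0.2 -0.2  0.1]
R [[0.709, 0.069, 0.702], [0.049, -0.998, 0.049], [0.704, -0.0, -0.71]]
```

View pics/ws7.png

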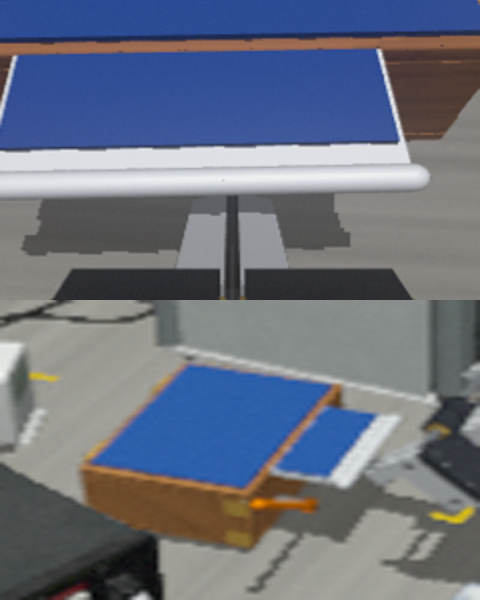

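The lid is shut level on the rim, the contact force is zero and the fingers are free below the bar. Withdrawing.

carry_out:
  increments:
    - [255,[-7,0,-7],0]
    - [255,[-10,0,-10],0]
    - [255,[-15,0,-15],0]
    - [255,[-15,0,-15],0]
    - [255,[-5,0,-25],0]
    - [255,[10,0,-30],0]
    - [255,[10,0,-30],0]
    - [255,[0,0,0],0]

```text
time: 16.05
tool_pos: [0.3967, 0.2088, 0.1156]
ee_rot: [-3.133, -0.789, 0.066]
wrist_force: [0.1, 0.6, 0.8]
width: 0.0005
finger_force: 0.0
```

```bash
python3 - <<'E'
from h import *
st()
im=robot.snapshot("wrist");s=robot.snapshot("side")
cv2.imwrite("pics/ws8.png",np.vstack([cv2.resize(im,(640,400))[60:340],cv2.resize(s[190:280,240:340],(640,300),interpolation=cv2.INTER_CUBIC)]))
E
```

```text
t 16.05 p [0.3967 0.2088 0.1156] rpy [-3.133 -0.789  0.066] q [ 0.646 -0.551  2.289 -0.571  0.785  2.428] F [0.1 0.6 0.8]
R [[0.703, 0.072, 0.708], [0.046, -0.997, 0.055], [0.71, -0.006, -0.704]]
```

View pics/ws8.png

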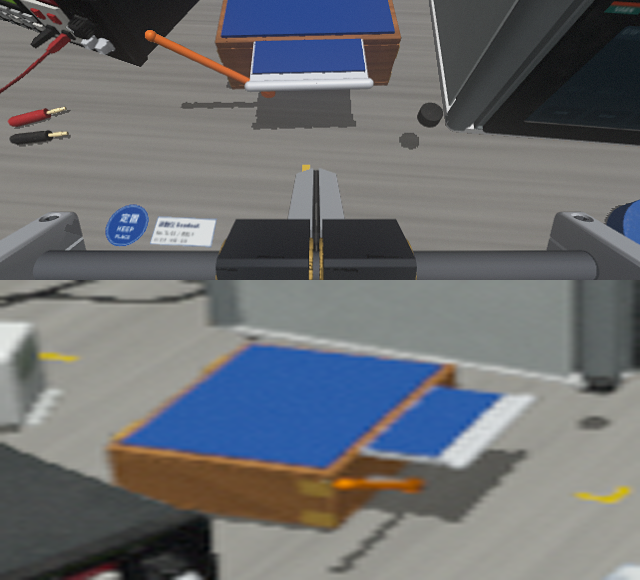

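The lid is shut, the prop is out to the left, the vial at (430,115) is still standing and the arm is clear.

```bash
python3 -c "
from bench import robot
print(robot.close_job())"
```

```text
the job is handed in; nothing more can be done
None
```

I knocked the prop over to the left, caught the lid on the fingers, lowered it gently until fully shut and moved the arm clear; the job was handed in at about 16 s, and no verdict came back.

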